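# Hang the filling knives on the hook, largest first

## Task

Take the three filling knives out of the rack and hang them by their eyes on the one hook, blades down, the largest first, then the medium, then the smallest. Press each knife back along the bar before you let go of it, the first against the sprung stop and each next one against the knife behind it, with a firm but gentle push of about 10 newtons (never 20 or more), without forcing it against the hook, then leave all three hanging close together and still. Leave the other things on the bench where they are.

Things in the scene. Friction and masses are not known exactly. Their poses are not given: they have to be found in the camera images.
- knife_large: large filling knife, blade down. Origin: middle of the blade's lower edge; z up the handle, y along the blade, x square to it. Steel blade 120 mm wide (y), 75 tall, 3.5 thick. Wooden eye block at z 81 to 131 mm, 28 thick in x, 29 wide in y, the eye through it along x; above it the grip tab, z 131 to 167, 16 thick in x, 32 wide in y: grip it across the 32. About 160 g.
- knife_medium: medium filling knife, blade down. Origin: middle of the blade's lower edge; z up the handle, y along the blade, x square to it. Steel blade 90 mm wide (y), 65 tall, 3.5 thick. Wooden eye block at z 71 to 121 mm, 28 thick in x, 29 wide in y, the eye through it along x; above it the grip tab, z 121 to 157, 16 thick in x, 32 wide in y: grip it across the 32. About 160 g.
- knife_small: small filling knife, blade down. Origin: middle of the blade's lower edge; z up the handle, y along the blade, x square to it. Steel blade 60 mm wide (y), 55 tall, 3.5 thick. Wooden eye block at z 61 to 111 mm, 28 thick in x, 29 wide in y, the eye through it along x; above it the grip tab, z 111 to 147, 16 thick in x, 32 wide in y: grip it across the 32. About 160 g.
- knife_large_eye (a point): centre of the large knife's eye, 111 mm above its blade edge: a rectangular through-hole along the knife's x, 24 mm high, 15 mm wide, 28 mm long. Axes as the knife's. Hanging free on the bar it lies 8 mm below the bar's axis.
- knife_medium_eye (a point): centre of the medium knife's eye, 101 mm above its blade edge: a rectangular through-hole along the knife's x, 24 mm high, 15 mm wide, 28 mm long. Axes as the knife's. Hanging free on the bar it lies 8 mm below the bar's axis.
- knife_small_eye (a point): centre of the small knife's eye, 91 mm above its blade edge: a rectangular through-hole along the knife's x, 24 mm high, 15 mm wide, 28 mm long. Axes as the knife's. Hanging free on the bar it lies 8 mm below the bar's axis.
- rack: wooden rack fixed on the bench, 196 x 150 mm; origin at the middle of its underside. Three slots run along its y, open at both ends, 62 mm apart along its x; slot floor 12 mm, slat tops 43 mm above the bench. Which knife stands in which slot varies.
- stand: steel hook stand fixed to the bench; origin at the foot of its post (16 mm thick, 176 mm tall). The hook's round bar, 8 mm thick, runs level from the post along the stand's -x for 165 mm, axis 170 mm above that origin; then its end is bent up.
- bar_root (a point): on the bar's axis where it leaves the post; axes as the stand's (bar runs to -x).
- hook_tip (a point): centre of the round upturned tip (8 mm thick) of the hook, 173 mm along -x from bar_root and 10 mm above the bar's axis. A knife passes it with its eye's centre 2 to 8 mm above the bar's axis, and is lowered onto the bar once its eye block is behind the tip.
- stop: sprung stop on the bar. Origin at bar_root: it does NOT tell where the pad is. A brass collar carries a round rubber pad, 28 mm across, facing the tip; the unpressed pad's face is anywhere from 34 to 62 mm from bar_root, set anew each time: find it by feel. The pad yields 1 mm per 4 N, bottoms out at 8 mm, and springs back. Knives in front pass the push on to it.
- gilding_pot: small round pot, 58 mm wide, 50 mm tall; bystander
- tape_measure: pocket tape measure, 35 x 70 x 60 mm; bystander
- driver_green: screwdriver with a green handle, 172 mm long; bystander
- pigment_jar: small jar with a dark cap, 45 mm wide, 105 mm tall; bystander
- rasp: wood rasp with a turned handle lying at the front right, 286 mm long; bystander
Not all that is in view belongs to the job. Leave any purple look-alike of the knife_small alone.

How it is judged:
On the way, in this order (a step that is already met when the one before it is completed fails the run):
1. the large knife is on the bar and pressed against the sprung stop with more than 5 N (x of knife_large_eye in the frame of bar_root between -0.165 and -0.03 m and y of knife_large_eye in the frame of bar_root between -0.007 and 0.007 m and z of knife_large_eye in the frame of bar_root between -0.013 and 0.009 m and angle between knife_large's own z axis and vertical below 0.2 rad and contact force between knife_large and stop above 5 N), for 0.15 s.
2. the medium knife is on the bar and pressed against the large one with more than 5 N (x of knife_large_eye in the frame of bar_root between -0.165 and -0.03 m and y of knife_large_eye in the frame of bar_root between -0.007 and 0.007 m and z of knife_large_eye in the frame of bar_root between -0.013 and 0.009 m and angle between each of knife_large, knife_medium's own z axis and vertical below 0.2 rad and x of knife_medium_eye in the frame of bar_root between -0.165 and -0.03 m and y of knife_medium_eye in the frame of bar_root between -0.007 and 0.007 m and z of knife_medium_eye in the frame of bar_root between -0.013 and 0.009 m and distance between knife_large_eye and knife_medium_eye below 0.034 m and contact force between knife_medium and knife_large above 5 N), for 0.15 s.
3. the small knife is on the bar and pressed against the medium one with more than 5 N (x of knife_large_eye in the frame of bar_root between -0.165 and -0.03 m and y of knife_large_eye in the frame of bar_root between -0.007 and 0.007 m and z of knife_large_eye in the frame of bar_root between -0.013 and 0.009 m and angle between each of knife_large, knife_medium, knife_small's own z axis and vertical below 0.2 rad and x of knife_medium_eye in the frame of bar_root between -0.165 and -0.03 m and y of knife_medium_eye in the frame of bar_root between -0.007 and 0.007 m and z of knife_medium_eye in the frame of bar_root between -0.013 and 0.009 m and x of knife_small_eye in the frame of bar_root between -0.165 and -0.03 m and y of knife_small_eye in the frame of bar_root between -0.007 and 0.007 m and z of knife_small_eye in the frame of bar_root between -0.013 and 0.009 m and distance between knife_medium_eye and knife_small_eye below 0.034 m and contact force between knife_small and knife_medium above 5 N), for 0.15 s.
At the end, for the whole second after the job is handed in: all three knives hang upright (within 0.2 rad) and still on the bar behind its upturned tip, resting on it: the large one's eye block within 6 mm of the stop's pad, the medium one's within 6 mm of the large one's, the small one's within 6 mm of the medium one's, in that order from the post (x of knife_large_eye in the frame of bar_root between -0.165 and -0.03 m and y of knife_large_eye in the frame of bar_root between -0.007 and 0.007 m and z of knife_large_eye in the frame of bar_root between -0.013 and 0.009 m and angle between each of knife_large, knife_medium, knife_small's own z axis and vertical below 0.2 rad and x of knife_medium_eye in the frame of bar_root between -0.165 and -0.03 m and y of knife_medium_eye in the frame of bar_root between -0.007 and 0.007 m and z of knife_medium_eye in the frame of bar_root between -0.013 and 0.009 m and x of knife_small_eye in the frame of bar_root between -0.165 and -0.03 m and y of knife_small_eye in the frame of bar_root between -0.007 and 0.007 m and z of knife_small_eye in the frame of bar_root between -0.013 and 0.009 m and z of each of knife_large_eye, knife_medium_eye, knife_small_eye in the frame of bar_root below -0.003 m and x of knife_large_eye in the frame of pad_face above -0.02 m and distance between knife_large_eye and knife_medium_eye below 0.034 m and distance between knife_medium_eye and knife_small_eye below 0.034 m and distance between knife_large_eye and knife_small_eye above 0.045 m and linear speed of each of knife_large, knife_medium, knife_small below 0.03 m/s and angular speed of each of knife_large, knife_medium, knife_small below 0.4 rad/s); the robot touches nothing.
It fails at once if a knife is pressed with more than 20 N against the stop or another knife, or with more than 30 N against any part of the hook stand (contact force between any of knife_large, knife_medium, knife_small and stand above 30 N or contact force between any of knife_large, knife_medium, knife_small and stop above 20 N or contact force between knife_large and knife_medium above 20 N or contact force between any of knife_medium, knife_large and knife_small above 20 N).
It fails at once if a bystander is shifted by more than 40 mm (distance of any of gilding_pot, tape_measure, driver_green, pigment_jar, rasp from where it was at the start of the episode above 0.04 m).
It also fails if it takes over 72 s, if anything falls off the work surface, if the arm or the gripper's body presses on something with over 40 N, if the wrist force passes 120 N, or if a joint passes its speed limit or range.

## Robot

A 6-joint arm with a two-finger parallel gripper is mounted at the origin on a cart in front of the work surface, level with it; the furniture and walls round the work are solid. World frame = base frame: x ahead of the robot, y to its left, z up, the work surface at z = 0. Lengths are in m, angles in rad, forces in N, time in s.
With the tool pointing down it reaches from about 0.3 to 0.875 m from the base axis. Payload 6.4 kg.
Tool frame: the origin (TCP) lies midway between the tips of the shut fingers; the grasp point (between the pads) lies 19 mm behind it; z points along the fingers, y is the line along which they close (so a half turn about z gives the same grasp; the last joint's range is limited). The gripper opens to 85 mm and grips with 20 to 120 N. Pads are 22 mm wide; open, the fingers measure 114 mm over their backs; the gripper's body (76 mm by 85 mm) begins 54 mm behind the grasp point. The pads swing forward as they close: fully open they stand 13 mm farther back than shut.
Start: joints at [-1.426, 0.181, 1.607, -0, 1.354, -0.206], TCP at [0.198, -0.54, 0.231] pointing down, gripper open.
Joint ranges: [-2.99, 2.99], [-0.89, 2.07], [0.3, 2.58], [-1.14, 4.28], [0, 2.63], [-3.12, 3.12]. Speed limits (rad/s): [2.57, 2.57, 3.01, 3.14, 3.14, 3.14].

## Interface

Orientations are given as a unit quaternion [w, x, y, z].
In Python, from bench import sensors, vision, ctrl gives the robot as it stands.
- The arm moves only by the tool carry_out, never from a script. Its argument "deltas" is text: rows parted by semicolons, each of 7 numbers parted by spaces: the shift along the tool's x, y, z in mm, then the turn, a rotation vector about the tool's x, y, z in rad, then the closure, from 0 (fully open) to 1 (shut). In form: tx ty tz ax ay az claw; .... A call has 1 to 12 rows; each row is the pose to reach, as a shift and turn from the pose commanded when the call began, along the tool's axes at that moment; what a row does not reach only later rows make up. A row lasts 1/8 s, in which the tool goes at most 62.5 mm and 10.7 degrees, less where a joint would pass 70% of its speed; a pose out of reach is approached as far as the arm can. A call with a gripper value outside its range is refused whole. The fingers move at their own pace and stop on an object; the grip force is fixed at half the most. Time passes only in rows, so rows that repeat a pose let the fingers close. It gives the time, the measured TCP pose, the force, the opening and the grip force at its end, in the units of the state.
- sensors.get_obs(): the state, without advancing time (a new reading comes with each control period).
- vision.camera(name): name is "side" or "top"; returns the picture (384x512x3 uint8, blue, green, red); there is no depth.
- vision.camera_model(name): a dict with "K" (3x3 intrinsics, pixels), "extrinsics" (4x4, takes a point from world to camera coordinates). Camera axes: x right, y down, z forward; pixel columns grow to the right and rows downward; lengths in m; the calibration is good to about 2 mm. A picture is of the moment at which its call begins. camera_model takes no time and is no camera call.
- ctrl.hand_in(): hands the job in; it is judged then, once.
The state is a dict: "time_s": time; "q": joint angles; "dq": joint speeds; "joint_efforts": joint torques, N m; "eef_pos": TCP position; "eef_rot": TCP orientation; "wrist_force": force on the tool from outside, world axes, zero at the start; "torque": the same for the moment, N m; "opening": opening from 0.0 (shut) to 1.0 (fully open); "grasp_force": force on a finger pad.
Only numpy, scipy, OpenCV 4.12 (cv2) and the standard library are available. Lean on these libraries where they do the work, as an engineer would, in place of code of your own. Each camera call takes 0.05 s, during which the arm holds its last target. There are 200 camera calls.

## Working session

There is one attempt and no reset: what is moved stays moved. The work goes in short steps, Python scripts to look and compute and a tool call to move; the robot and the scene stay as the last step left them, time stands still between calls to the robot, and variables do not carry over. Pictures are saved under pics/ and viewed, at most 10 in all, crops included, and the job is handed in when it is done.

Besides the shell and the picture viewer there is one more tool, called after "Request:" as name(argument=value, ...) on one line, values as JSON. carry_out: Moves the arm, as the interface text tells. Its arguments: {"type":"object","properties":{"deltas":{"type":"string"}},"required":["deltas"]}

```bash
mkdir -p pics; ls; python3 - <<'E'
from bench import sensors, vision, ctrl
import cv2, numpy as np
for n in("side","top"):
    cv2.imwrite(f"pics/{n}0.png",vision.camera(n)); m=vision.camera_model(n); print(n,np.round(m["K"],1).tolist(),np.round(m["extrinsics"],3).tolist())
o=sensors.get_obs();print({k:np.round(v,3).tolist() for k,v in o.items()})
E
```

```text
pics
side [[348.6, 0.0, 256.2], [0.0, 348.6, 190.9], [0.0, 0.0, 1.0]] [[-0.265, -0.964, -0.014, 0.061], [-0.71, 0.205, -0.674, 0.495], [0.652, -0.169, -0.739, 0.979], [0.0, 0.0, 0.0, 1.0]]
top [[348.5, 0.0, 254.6], [0.0, 348.5, 191.1], [0.0, 0.0, 1.0]] [[0.026, -1.0, 0.002, -0.13], [-0.986, -0.026, -0.165, 0.53], [0.165, 0.002, -0.986, 1.005], [0.0, 0.0, 0.0, 1.0]]
{'time_s': 0.1, 'q': [-1.426, 0.181, 1.608, -0.0, 1.354, -0.206], 'dq': [0.001, -0.002, -0.004, 0.001, 0.001, -0.001], 'joint_efforts': [0.001, -44.587, -35.224, -0.0, 0.004, 0.0], 'eef_pos': [0.198, -0.539, 0.23], 'eef_rot': [-0.001, 0.985, 0.174, 0.0], 'wrist_force': [-0.758, 0.023, -0.463], 'torque': [-0.019, 0.006, -0.055], 'grasp_force': 0.0, 'opening': 0.996}
```

View pics/side0.png

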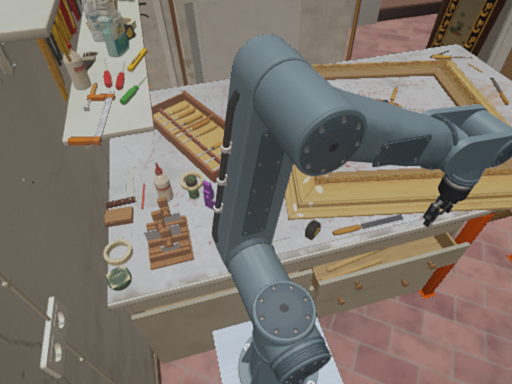

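View pics/top0.png

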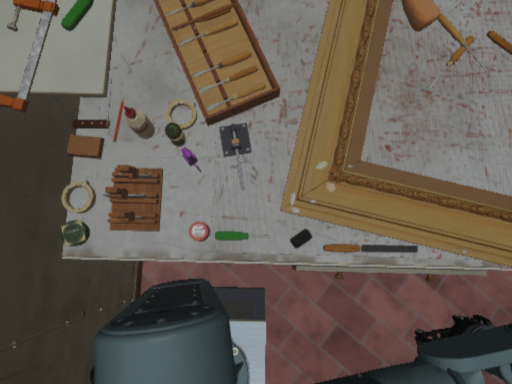

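The side view shows the rack at (168,235) with the stand hidden behind the arm. The top view shows the rack at (135,198), the stand plate at (236,140) with its bar running down to about (240,180), and the purple look-alike at (190,157). Next is an enlarged crop.

```bash
python3 - <<'E'
import cv2
a=cv2.imread("pics/top0.png")[110:250,95:262]; cv2.imwrite("pics/c1.png",cv2.resize(a,(800,670),interpolation=cv2.INTER_CUBIC)[:600] if 0 else cv2.resize(a,None,fx=4.2,fy=4.2,interpolation=cv2.INTER_CUBIC))
b=cv2.imread("pics/side0.png")[185:275,130:220]; cv2.imwrite("pics/c2.png",cv2.resize(b,None,fx=6,fy=6,interpolation=cv2.INTER_CUBIC))
E
```

```text
(no output)
```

View pics/c1.png

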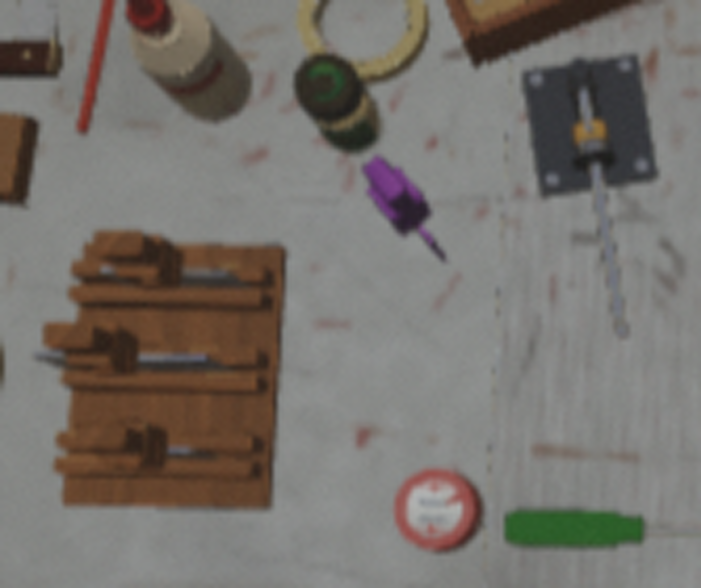

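View pics/c2.png

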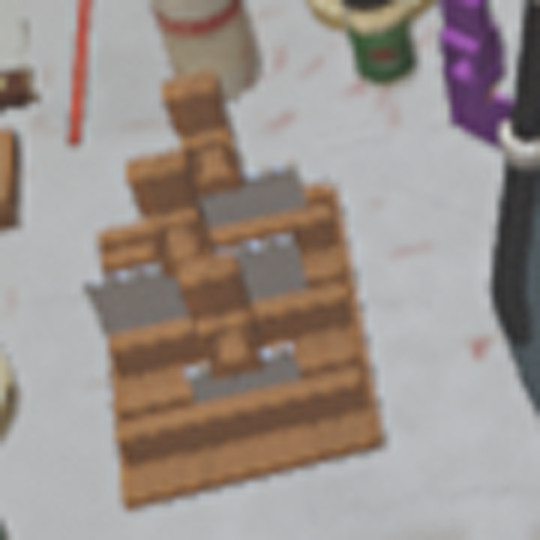

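The crops show the three knives in the rack: front (85,437 in the top crop), middle (70,335) and rear (120,243). The middle blade looks widest (large), then rear (medium), then front (small). The purple look-alike at top (190,157) is off the rack and doesn't count. I'll measure this.

```bash
cat > h.py <<'E'
import numpy as np
from scipy.spatial.transform import Rotation as R
from bench import sensors, vision
M={n:vision.camera_model(n) for n in("side","top")}
def ray(n,p):
    K,E=np.array(M[n]["K"]),np.array(M[n]["extrinsics"]); d=E[:3,:3].T@np.linalg.solve(K,[p[0],p[1],1]); return -E[:3,:3].T@E[:3,3],d
def onz(n,p,z):
    c,d=ray(n,p); return c+d*(z-c[2])/d[2]
def tri(pt,ps):
    (a,u),(b,v)=ray("top",pt),ray("side",ps); s=np.linalg.lstsq(np.c_[u,-v],b-a,rcond=None)[0]
    p,q=a+s[0]*u,b+s[1]*v; return (p+q)/2,np.linalg.norm(p-q)
def proj(n,P):
    K,E=np.array(M[n]["K"]),np.array(M[n]["extrinsics"]); c=K@(E[:3,:3]@P+E[:3,3]); return c[:2]/c[2]
def delta(pos,yaw):  # target TCP pos, tool down, closing line (tool y) at angle yaw from world y
    o=sensors.get_obs(); q=o["eef_rot"]; r=R.from_quat([q[1],q[2],q[3],q[0]])
    t=R.from_euler("z",yaw)*R.from_euler("x",np.pi)
    alts=[t,t*R.from_euler("z",np.pi)]; d=[(r.inv()*a).as_rotvec() for a in alts]; d=min(d,key=np.linalg.norm)
    return np.round(r.inv().apply(np.array(pos)-o["eef_pos"])*1000,1),np.round(d,4),r.as_matrix().round(3).tolist()
E
python3 - <<'E'
from h import *
T=lambda x,y:(x/4.2+95-.4,y/4.2+110-.4); S=lambda x,y:(x/6+130-.4,y/6+185-.4)
pr=lambda n,v:print(n,np.round(v,4))
for n,a,b in(("rear tab",T(118,240),S(193,80)),("mid tab",T(68,333),S(158,162)),("front tab",T(92,437),S(212,262))):
    p,e=tri(a,b); pr(n,[*p,e])
pr("rack corners top z~.043/0",[onz("top",T(285,245),.012),onz("top",T(63,505),.012),onz("top",T(270,507),.012)])
# blade top corners side & top
pr("mid blade L/R side",[onz("side",S(88,288),.087),onz("side",S(300,240),.087)]); pr("mid top",[onz("top",T(38,355),.087),onz("top",T(218,358),.087)])
pr("front side",[onz("side",S(188,370),.067),onz("side",S(296,347),.067)]); pr("front top",[onz("top",T(220,450),.067)])
pr("rear R side",onz("side",S(298,172),.077)); pr("rear top",[onz("top",T(100,268),.077),onz("top",T(238,278),.077)])
pr("bar tip/near pad",[onz("top",T(622,328),.18),onz("top",T(600,172),.17),onz("top",T(585,85),.17)])
pr("plate corners",[onz("top",T(*c),.0) for c in((523,70),(637,55),(657,180),(543,195))])
E
```

```text
rear tab [0.5685 0.2369 0.1718 0.    ]
mid tab [5.065e-01 2.596e-01 1.797e-01 3.000e-04]
front tab [0.4424 0.2414 0.167  0.0049]
rack corners top z~.043/0 [[0.6047 0.1746 0.012 ]
 [0.4076 0.322  0.012 ]
 [0.41   0.172  0.012 ]]
mid blade L/R side [[0.5058 0.3196 0.087 ]
 [0.5066 0.1989 0.087 ]]
mid top [[0.5059 0.3178 0.087 ]
 [0.507  0.1944 0.087 ]]
front side [[0.4487 0.2724 0.067 ]
 [0.4475 0.2119 0.067 ]]
front top [[0.4457 0.1944 0.067 ]]
rear R side [0.5661 0.1947 0.077 ]
rear top [[0.5699 0.2849 0.077 ]
 [0.5653 0.1879 0.077 ]]
bar tip/near pad [[ 0.5186 -0.0851  0.18  ]
 [ 0.6217 -0.0675  0.17  ]
 [ 0.6798 -0.0558  0.17  ]]
plate corners [[ 0.7504  0.0042  0.    ]
 [ 0.7649 -0.0834  0.    ]
 [ 0.6656 -0.1015  0.    ]
 [ 0.6515 -0.0153  0.    ]]
```

Mapping: the middle slot holds the large knife (blade 121 mm, tab at 0.506, 0.259), the rear slot the medium (about 95 mm), and the front slot the small (60 mm). The purple one is ruled out by its colour and because it isn't in the rack.

```bash
python3 - <<'E'
from h import *
for p in((.42,-.1,.33),(.506,.259,.27),(.506,.259,.135)): print(delta(p,.015)[:2])
E
```

```text
(array([ 360. , -336.4,  -98.9]), array([-1.600e-03, -1.000e-04,  3.358e-01]))
(array([ 564.1, -643.9,  -38.3]), array([-1.600e-03, -1.000e-04,  3.358e-01]))
(array([ 564. , -643.7,   96.7]), array([-1.600e-03, -1.000e-04,  3.358e-01]))
```

Request:
carry_out(deltas="40 -37 -60 0 0 0.1 0; 80 -75 -99 0 0 0.2 0; 120 -112 -99 0 0 0.336 0; 160 -149 -99 0 0 0.336 0; 200 -187 -99 0 0 0.336 0; 240 -224 -99 0 0 0.336 0; 280 -262 -99 0 0 0.336 0; 320 -299 -99 0 0 0.336 0; 360 -336 -99 0 0 0.336 0; 390 -382 -90 0 0 0.336 0; 420 -427 -80 0 0 0.336 0; 450 -472 -70 0 0 0.336 0")

```text
time_s: 1.6
eef_pos: [0.458, 0.0598, 0.3008]
eef_rot: [0.0, 1.0, 0.007, 0.0]
wrist_force: [0.7, -0.3, -0.5]
opening: 1.003
grasp_force: 0.0
```

Request:
carry_out(deltas="45 -35 0 0 0 0 0; 90 -69 0 0 0 0 0; 129 -103 0 0 0 0 0; 129 -145 0 0 0 0 0; 129 -180 30 0 0 0 0; 129 -180 30 0 0 0 0; 129 -180 30 0 0 0 0")

```text
time_s: 2.48
eef_pos: [0.5843, 0.2394, 0.2712]
eef_rot: [0.0, 1.0, 0.008, -0.0]
wrist_force: [0.9, 0.4, 0.5]
opening: 1.0
grasp_force: 0.0
```

```bash
python3 - <<'E'
from h import *
import cv2
d=delta((.506,.259,.135),.015); print(d, sensors.get_obs()["eef_pos"],sensors.get_obs()["time_s"], sensors.get_obs()["q"],sensors.get_obs()["wrist_force"])
cv2.imwrite("pics/top1.png",vision.camera("top"));cv2.imwrite("pics/side1.png",vision.camera("side"))
c=[cv2.resize(cv2.imread(f"pics/{n}1.png")[a:b,e:f],(400,600),interpolation=cv2.INTER_CUBIC) for n,a,b,e,f in(("top",120,210,210,270),("side",130,235,200,270))]
cv2.imwrite("pics/c3.png",np.hstack(c))
E
```

```text
(array([-77.9, -20.9, 136.2]), array([0.0006, 0.0006, 0.0001]), [[1.0, 0.015, -0.001], [0.015, -1.0, -0.001], [-0.001, 0.001, -1.0]]) [0.58425624 0.23940471 0.27118089] 2.475 [ 2.01469251e-01  2.76284646e-01  1.41136401e+00 -4.81647916e-04
  1.45460525e+00  1.75726201e+00] [0.85791926 0.38507555 0.52068987]
```

View pics/c3.png

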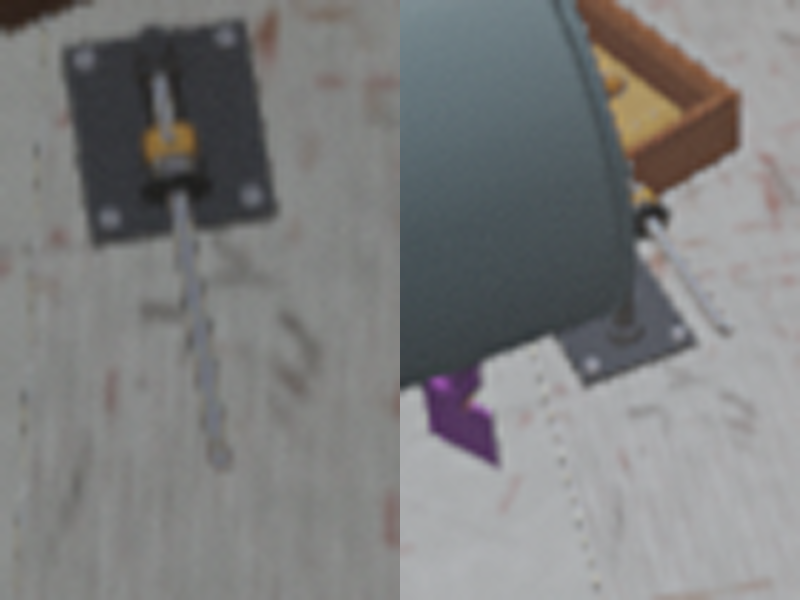

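The top crop shows the bar from the pad at (237,148) to the round tip at about (243.3,188). The side crop shows the tip just clear of the arm at about (257,187). I'll fit the bar line at sub-pixel precision, then grasp the large knife.

```bash
python3 - <<'E'
from h import *
import cv2
T=np.mean([cv2.imread("pics/top0.png").astype(float),cv2.imread("pics/top1.png").astype(float)],axis=0)
f=T[...,0]-T[...,2]   # blueness
pts=[]
for r in range(151,187):
    c0=237.2+(r-149)*(243.3-237.2)/39; cs=np.arange(int(c0)-6,int(c0)+8)
    w=f[r,cs]-np.median(f[r,cs]); w[np.abs(cs-c0)>2.6]=0; w=w.clip(0); pts.append((r,(w*cs).sum()/w.sum()))
pts=np.array(pts); k=np.polyfit(pts[:,0],pts[:,1],1); res=pts[:,1]-np.polyval(k,pts[:,0])
g=abs(res)<.6; k=np.polyfit(pts[g,0],pts[g,1],1); print(k,res.std().round(2),g.sum())
P=lambda r,z:onz("top",(np.polyval(k,r),r),z)
a,b=P(152,.17),P(184,.17); u=(b-a)/np.linalg.norm(b-a); yaw=np.arctan2(-u[1],-u[0])
print("bar",a,b,"yaw",yaw); 
print("blueness around tip", f[184:193,239:248].round(0).tolist())
tip=onz("top",(243.3,188.2),.18); print("tip",tip,"tri",tri((243.3,188.2),(200+328/400*70,130+330/600*105)))
print("off-line of tip mm",1e3*np.cross((tip-a)[:2],u[:2]))
root=a+u*((tip-a)@u-.173); print("root est",root,"post foot plate centre", np.mean([onz("top",(210+x/6.667,120+y/6.667),0) for x,y in((64,48),(245,20),(275,213),(97,243))],axis=0))
E
```

```text
[1.58021356e-01 2.12789343e+02] 0.45 35
bar [ 0.61763234 -0.06585725  0.17      ] [ 0.53030824 -0.08225406  0.17      ] yaw 0.1856083714570297
blueness around tip [[-1.0, -2.0, 6.0, 8.0, -6.0, -2.0, -5.0, -5.0, -2.0], [-0.0, -2.0, -1.0, 4.0, -6.0, -2.0, -3.0, -3.0, -4.0], [-1.0, -2.0, -8.0, -5.0, -8.0, -2.0, -1.0, -3.0, -2.0], [-2.0, -2.0, -7.0, -2.0, -4.0, -2.0, 0.0, -2.0, -2.0], [0.0, -2.0, -5.0, 6.0, 5.0, -3.0, -2.0, -2.0, -2.0], [-1.0, -2.0, -2.0, 4.0, 4.0, -4.0, -2.0, -0.0, -2.0], [-2.0, -2.0, -1.0, -5.0, -6.0, -2.0, -0.0, -2.0, -2.0], [-2.0, -2.0, -1.0, -2.0, -2.0, 0.0, 0.0, -0.0, -0.0], [-2.0, -2.0, 0.0, -2.0, -2.0, -0.0, -0.0, -1.0, 0.0]]
tip [ 0.51734616 -0.08676107  0.18      ] tri (array([ 0.51776609, -0.08631614,  0.17848291]), np.float64(0.0008376211552290306))
off-line of tip mm -2.0375100018494194
root est [ 0.68699872 -0.05283236  0.17      ] post foot plate centre [ 0.70716434 -0.05052352  0.        ]<stdin>:16: DeprecationWarning: Arrays of 2-dimensional vectors are deprecated. Use arrays of 3-dimensional vectors instead. (deprecated in NumPy 2.0)
```

Request:
carry_out(deltas="-39 -10 40 0 0 0 0; -78 -21 70 0 0 0 0; -78 -21 110 0 0 0 0; -78 -21 136 0 0 0 0; -78 -21 136 0 0 0 0; -78 -21 136 0 0 0 1; -78 -21 136 0 0 0 1; -78 -21 136 0 0 0 1; -78 -21 136 0 0 0 1")

```text
time_s: 3.7
eef_pos: [0.5068, 0.2598, 0.1364]
eef_rot: [-0.0, 1.0, 0.007, 0.001]
wrist_force: [0.3, 0.2, 4.3]
opening: 0.373
grasp_force: 62.0
```

```bash
python3 - <<'E'
from h import *
for p,y in(((.5,.13,.206),.0156),((.468,-.094,.206),.1856)): d=delta(p,y); print(d[:2])
E
```

```text
(array([ -8.6, 129.7, -69.7]), array([-0.0003, -0.0019, -0.0007]))
(array([-43.9, 353.2, -69.8]), array([-0.0002, -0.002 , -0.1707]))
```

Request:
carry_out(deltas="0 0 -30 0 0 0 1; 0 0 -70 0 0 0 1; -3 55 -70 0 0 0 1; -5 100 -70 0 0 0 1; -8 130 -70 0 0 0 1; -8 130 -70 0 0 0 1")

```text
time_s: 4.45
eef_pos: [0.4997, 0.1279, 0.2051]
eef_rot: [0.0, 1.0, 0.006, -0.0]
wrist_force: [0.2, 0.3, -0.8]
opening: 0.368
grasp_force: 61.5
```

Request:
carry_out(deltas="-5 45 0 0 0 0 1; -10 95 0 0 0 -0.05 1; -18 145 0 0 0 -0.1 1; -28 195 0 0 0 -0.17 1; -35 223 0 0 0 -0.171 1; -35 223 0 0 0 -0.171 1; -35 223 0 0 0 -0.171 1")

```text
time_s: 5.32
eef_pos: [0.4685, -0.0929, 0.2051]
eef_rot: [-0.0, 0.996, 0.093, -0.0]
wrist_force: [0.7, 0.5, -2.4]
opening: 0.371
grasp_force: 61.5
```

```bash
python3 - <<'E'
from h import *
import cv2
o=sensors.get_obs(); print(o["eef_pos"],delta((.468,-.094,.188),.1856)[:2])
cv2.imwrite("pics/top2.png",vision.camera("top"));cv2.imwrite("pics/side2.png",vision.camera("side"))
print(proj("top",np.array([.517,-.0847,.18])),proj("side",np.array([.517,-.0847,.18])))
c=[cv2.resize(cv2.imread(f"pics/{n}2.png")[a:b,e:f],(400,600),interpolation=cv2.INTER_CUBIC) for n,a,b,e,f in(("top",135,225,210,270),("side",145,265,230,310))]
cv2.imwrite("pics/c4.png",np.hstack(c))
E
```

```text
[ 0.46845527 -0.09293525  0.20512343] (array([-0.6,  1. , 17.1]), array([-0.0009,  0.    ,  0.0005]))
[242.50901878 188.30998619] [257.12223441 187.71707103]
```

View pics/c4.png

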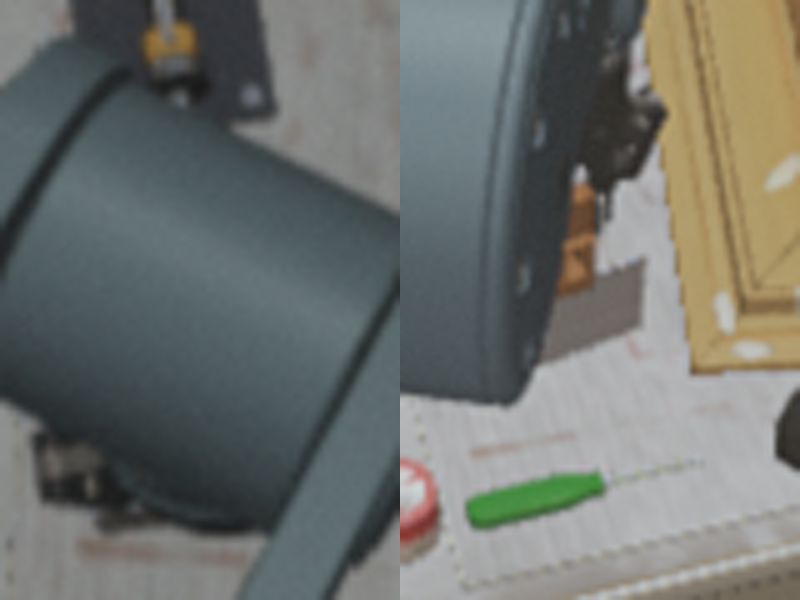

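The top view is blocked by the forearm. The side view shows the knife upright, with its right blade corners at about (278.4,197.4) top and (278,211) bottom. I'll check these against the expected pose.

```bash
python3 - <<'E'
from h import *
e=np.array([.4685,-.0929,.1917]); y=np.array([-np.sin(.1856),np.cos(.1856),0])
for z in(.075,0): print(proj("side",e-.06*y+[0,0,z-.111]))
print(proj("side",e+[0,0.01,0]-.06*y-[0,0,.036])-proj("side",e-.06*y-[0,0,.036]))
E
```

```text
[278.86544398 196.19340326]
[278.15577124 209.96269533]
[-2.76731138  0.60186491]
```

Request:
carry_out(deltas="0 1 10 0 0 0 1; 0 1 17 0 0 0 1; 13 1 17 0 0 0 1; 26 1 17 0 0 0 1; 28 1 17 0 0 0 1; 30 1 17 0 0 0 1; 32 1 17 0 0 0 1; 34 1 17 0 0 0 1; 36 1 17 0 0 0 1; 36 1 17 0 0 0 1")

```text
time_s: 6.68
eef_pos: [0.5048, -0.0885, 0.189]
eef_rot: [0.0, 0.996, 0.093, 0.001]
wrist_force: [1.3, -1.2, 1.6]
opening: 0.366
grasp_force: 62.0
```

Request:
carry_out(deltas="2 -1 1 0 0 0 1; 6 -1 1 0 0 0 1; 10 -1 1 0 0 0 1; 14 -1 1 0 0 0 1; 18 -1 1 0 0 0 1; 22 -1 1 0 0 0 1; 22 -1 1 0 0 0 1")

```text
time_s: 7.55
eef_pos: [0.5271, -0.0836, 0.1889]
eef_rot: [0.001, 0.996, 0.093, 0.002]
wrist_force: [3.8, 0.6, 4.4]
opening: 0.366
grasp_force: 62.5
```

Request:
carry_out(deltas="0 0 0 0 0 0 1; 0 0 0 0 0 0 1")

```text
time_s: 7.8
eef_pos: [0.5272, -0.0837, 0.1889]
eef_rot: [0.001, 0.996, 0.093, 0.002]
wrist_force: [3.6, -0.0, 5.5]
opening: 0.367
grasp_force: 62.4
```

Request:
carry_out(deltas="0 0 -2 0 0 0 1; 0 0 -2 0 0 0 1; 0 0 -2 0 0 0 1")

```text
time_s: 8.18
eef_pos: [0.5244, -0.0829, 0.1889]
eef_rot: [-0.0, 0.996, 0.093, -0.001]
wrist_force: [-2.7, 1.1, 3.3]
opening: 0.362
grasp_force: 61.9
```

Request:
carry_out(deltas="0 0 -1.5 0 0 0 1; 0 0 -1.5 0 0 0 1; 0 0 -1.5 0 0 0 1; 0 0 -1.5 0 0 0 1")

```text
time_s: 8.68
eef_pos: [0.5252, -0.0833, 0.1906]
eef_rot: [-0.0, 0.996, 0.093, -0.0]
wrist_force: [0.7, -0.0, -1.1]
opening: 0.364
grasp_force: 61.8
```

```bash
python3 - <<'E'
from h import *
import cv2
o=sensors.get_obs(); print({k:np.round(o[k],4).tolist() for k in("eef_pos","wrist_force","torque","dq")})
im=vision.camera("side");cv2.imwrite("pics/side3.png",im)
cv2.imwrite("pics/c5.png",cv2.resize(im[140:230,225:305],(711,600)[:2] if 0 else (533,600),interpolation=cv2.INTER_CUBIC))
o=sensors.get_obs(); print({k:np.round(o[k],4).tolist() for k in("eef_pos","wrist_force","torque")})
E
```

```text
{'eef_pos': [0.5252, -0.0833, 0.1906], 'wrist_force': [0.6903, -0.0182, -1.08], 'torque': [0.0149, 0.0232, 0.0205], 'dq': [0.0003, -0.0011, 0.0001, -0.0002, -0.0, -0.0001]}
{'eef_pos': [0.5252, -0.0833, 0.1907], 'wrist_force': [-0.3765, -0.3797, -1.5812], 'torque': [0.0061, 0.0254, -0.0756]}
```

View pics/c5.png

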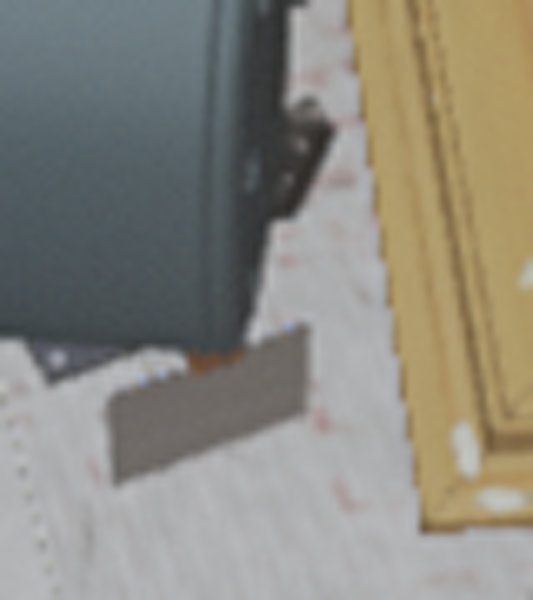

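```bash
python3 - <<'E'
from h import *
from scipy.optimize import least_squares
m=np.array([[270.65,188.65],[270.65,201.1],[240.8,199.6],[241.85,212.35]])
def f(p):
    r=R.from_euler("zyx",[p[3],p[4],p[5]]); e=p[:3]
    return np.ravel([proj("side",e+r.apply([0,s*.06,z-.111])) for s,z in((-1,.075),(-1,0),(1,.075),(1,0))]-m)
p0=np.array([.5252,-.0833,.1772,.1856,0,0]); print(f(p0).round(1))
s=least_squares(lambda v:f(np.r_[v[:4],0,0]),p0[:4]); print(s.x,s.fun.round(1))
E
```

```text
[ 0.7 -0.6  0.3  0.6 -0.  -0.2 -0.1  0.6]
[ 0.54760287 -0.08826293  0.15103132  0.1837825 ] [ 0.  -0.3 -0.3  0.5  0.2 -0.3  0.   0.1]
```

Request:
carry_out(deltas="0 0 -1 0 0 0 1; 4 0 -1 0 0 0 1; 8 0 -1 0 0 0 1; 12 0 -1 0 0 0 1; 16 0 -1 0 0 0 1; 20 0 -1 0 0 0 1; 24 0 -1 0 0 0 1; 28 0 -1 0 0 0 1; 28 0 -1 0 0 0 1")

```text
time_s: 9.85
eef_pos: [0.553, -0.078, 0.1918]
eef_rot: [0.0, 0.996, 0.093, 0.0]
wrist_force: [-0.4, -0.2, -2.0]
opening: 0.368
grasp_force: 61.8
```

Request:
carry_out(deltas="2 0 5 0 0 0 1; 4 0 9 0 0 0 1; 5 0 11 0 0 0 1; 5 0 11 0 0 0 1; 5 0 11 0 0 0 1")

```text
time_s: 10.48
eef_pos: [0.5577, -0.0772, 0.1809]
eef_rot: [0.0, 0.996, 0.093, 0.0]
wrist_force: [0.5, -0.0, -0.7]
opening: 0.372
grasp_force: 61.8
```

Request:
carry_out(deltas="5 0 0 0 0 0 1; 10 0 0 0 0 0 1; 16 0 0 0 0 0 1; 22 0 0 0 0 0 1; 28 0 0 0 0 0 1; 34 0 0 0 0 0 1; 40 0 0 0 0 0 1; 45 0 0 0 0 0 1; 48 0 0 0 0 0 1; 50 0 0 0 0 0 1; 50 0 0 0 0 0 1")

```text
time_s: 11.85
eef_pos: [0.6069, -0.0679, 0.1808]
eef_rot: [-0.0, 0.996, 0.093, -0.0]
wrist_force: [-0.4, 0.2, -2.1]
opening: 0.366
grasp_force: 61.8
```

Request:
carry_out(deltas="1.5 0 0 0 0 0 1; 3 0 0 0 0 0 1; 3 0 0 0 0 0 1")

```text
time_s: 12.22
eef_pos: [0.6098, -0.0674, 0.1808]
eef_rot: [0.0, 0.996, 0.093, 0.0]
wrist_force: [0.2, -0.3, -1.0]
opening: 0.368
grasp_force: 61.8
```

Request:
carry_out(deltas="1.5 0 0 0 0 0 1; 3 0 0 0 0 0 1; 3 0 0 0 0 0 1")

```text
time_s: 12.6
eef_pos: [0.6125, -0.0668, 0.1807]
eef_rot: [-0.0, 0.996, 0.093, -0.0]
wrist_force: [-1.3, -0.4, -0.2]
opening: 0.363
grasp_force: 61.8
```

Request:
carry_out(deltas="1.5 0 0 0 0 0 1; 1.5 0 0 0 0 0 1")

```text
time_s: 12.85
eef_pos: [0.6135, -0.0666, 0.1807]
eef_rot: [-0.0, 0.996, 0.093, -0.001]
wrist_force: [-4.8, -0.2, 0.7]
opening: 0.366
grasp_force: 61.9
```

Request:
carry_out(deltas="1 0 0 0 0 0 1; 2 0 0 0 0 0 1; 2 0 0 0 0 0 1; 2 0 0 0 0 0 1")

```text
time_s: 13.35
eef_pos: [0.6145, -0.0664, 0.1806]
eef_rot: [-0.0, 0.996, 0.093, -0.002]
wrist_force: [-8.0, -1.6, 3.1]
opening: 0.368
grasp_force: 62.0
```

Request:
carry_out(deltas="1 0 0 0 0 0 1; 1 0 0 0 0 0 1; 1 0 0 0 0 0 1")

```text
time_s: 13.72
eef_pos: [0.615, -0.0663, 0.1806]
eef_rot: [-0.0, 0.996, 0.093, -0.003]
wrist_force: [-11.2, -2.4, 4.3]
opening: 0.365
grasp_force: 62.1
```

Request:
carry_out(deltas="-2 0 0 0 0 0 1; -3.5 0 0 0 0 0 1; -3.5 0 1 0 0 0 1; -3.5 0 1 0 0 0 1")

```text
time_s: 14.22
eef_pos: [0.6134, -0.0666, 0.1796]
eef_rot: [-0.0, 0.996, 0.093, -0.0]
wrist_force: [-5.8, -0.5, -0.2]
opening: 0.364
grasp_force: 61.9
```

Request:
carry_out(deltas="-1.5 0 1 0 0 0 1; -1.5 0 1 0 0 0 1; -1.5 0 1 0 0 0 1")

```text
time_s: 14.6
eef_pos: [0.6129, -0.0668, 0.1793]
eef_rot: [0.0, 0.996, 0.093, 0.001]
wrist_force: [-0.8, 1.6, 3.9]
opening: 0.364
grasp_force: 62.1
```

Request:
carry_out(deltas="0 0 -0.6 0 0 0 1; 0 0 -0.6 0 0 0 0.6; 0 0 -0.6 0 0 0 0.4; 0 0 -0.6 0 0 0 0.2; 0 0 -0.6 0 0 0 0; 0 0 -20 0 0 0 0; 0 0 -60 0 0 0 0; 0 0 -90 0 0 0 0; 0 0 -90 0 0 0 0")

```text
time_s: 15.72
eef_pos: [0.6142, -0.0675, 0.2738]
eef_rot: [0.002, 0.996, 0.093, 0.004]
wrist_force: [-0.4, 0.9, -0.3]
opening: 0.998
grasp_force: 0.0
```

```bash
python3 - <<'E'
from h import *
import cv2
o=sensors.get_obs(); print(o["eef_pos"],o["time_s"],o["q"].round(2) if hasattr(o["q"],"round") else o["q"])
for p in((.567,.10,.30),(.567,.237,.27),(.567,.237,.1264)): print(delta(p,.015)[:2])
E
```

```text
[ 0.61422686 -0.06746498  0.27384433] 15.725 [-0.3   0.24  1.45  0.    1.44  1.08]
(array([ -15.3, -173.2,  -26.9]), array([ 0.0031, -0.0074,  0.1709]))
(array([   9.8, -308. ,    2.8]), array([ 0.0031, -0.0074,  0.1709]))
(array([   8.8, -308.5,  146.4]), array([ 0.0031, -0.0074,  0.1709]))
```

Request:
carry_out(deltas="0 -50 -10 0 0 0.05 0; -5 -110 -20 0 0 0.12 0; -5 -170 -20 0 0 0.171 0; 0 -230 -15 0 0 0.171 0; 8 -290 0 0 0 0.171 0; 10 -308 3 0 0 0.171 0; 10 -308 3 0 0 0.171 0; 10 -308 3 0 0 0.171 0")

```text
time_s: 16.73
eef_pos: [0.5657, 0.2362, 0.2661]
eef_rot: [0.0, 1.0, 0.007, 0.0]
wrist_force: [0.2, 0.3, 0.1]
opening: 1.0
grasp_force: 0.0
```

```bash
python3 - <<'E'
from h import *
import cv2
print(delta((.568,.237,.1264),.015)[:2])
im=vision.camera("top");cv2.imwrite("pics/top4.png",im)
cv2.imwrite("pics/c6.png",cv2.resize(im[115:205,210:270],(400,600),interpolation=cv2.INTER_CUBIC))
E
```

```text
(array([  2.3,  -0.8, 139.7]), array([ 0.0006, -0.0004, -0.0015]))
```

View pics/c6.png

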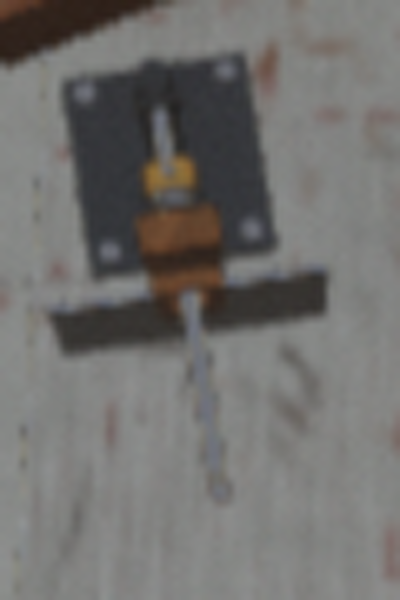

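The large knife hangs upright against the pad. Next is the medium.

Request:
carry_out(deltas="2 -1 50 0 0 0 0; 2 -1 100 0 0 0 0; 2 -1 130 0 0 0 0; 2 -1 139.5 0 0 0 0; 2 -1 139.5 0 0 0 0; 2 -1 139.5 0 0 0 1; 2 -1 139.5 0 0 0 1; 2 -1 139.5 0 0 0 1; 2 -1 139.5 0 0 0 1")

```text
time_s: 17.9
eef_pos: [0.5677, 0.2389, 0.1273]
eef_rot: [-0.0, 1.0, 0.008, 0.001]
wrist_force: [-0.3, -0.2, 4.0]
opening: 0.367
grasp_force: 59.3
```

Request:
carry_out(deltas="0 0 -30 0 0 0 1; 0 0 -75 0 0 0 1; -5 50 -80 0 0 0 1; -15 100 -80 0 0 0 1; -30 145 -80 0 0 0 1; -60 185 -80 0 0 0 1; -90 225 -80 0 0 -0.05 1; -100 270 -80 0 0 -0.1 1; -100 310 -80 0 0 -0.17 1; -100 330 -80 0 0 -0.17 1; -100 330 -80 0 0 -0.17 1")

```text
time_s: 19.27
eef_pos: [0.4717, -0.0938, 0.2059]
eef_rot: [-0.0, 0.996, 0.091, -0.0]
wrist_force: [-0.1, 0.8, -2.0]
opening: 0.368
grasp_force: 60.6
```

```bash
python3 - <<'E'
from h import *
print(delta((.468,-.0940,.1925),.1856)[:2])
E
```

```text
(array([-3.6, -0.5, 13.4]), array([-0.0004,  0.0006, -0.0033]))
```

Request:
carry_out(deltas="-3.6 -0.5 6 0 0 -0.003 1; -3.6 -0.5 12.4 0 0 -0.003 1; 10 -0.5 12.4 0 0 -0.003 1; 22 -0.5 12.4 0 0 -0.003 1; 25 -0.5 12.4 0 0 -0.003 1; 28 -0.5 12.4 0 0 -0.003 1; 31 -0.5 12.4 0 0 -0.003 1; 34 -0.5 12.4 0 0 -0.003 1; 37 -0.5 12.4 0 0 -0.003 1; 37 -0.5 12.4 0 0 -0.003 1")

```text
time_s: 20.52
eef_pos: [0.5085, -0.0855, 0.1939]
eef_rot: [0.0, 0.996, 0.094, 0.0]
wrist_force: [0.0, -0.5, -2.1]
opening: 0.363
grasp_force: 60.6
```

Request:
carry_out(deltas="3 0.7 0 0 0 0.002 1; 7 0.7 0 0 0 0.002 1; 11 0.7 0 0 0 0.002 1; 15 0.7 0 0 0 0.002 1; 19 0.7 0 0 0 0.002 1; 23 0.7 0 0 0 0.002 1; 23 0.7 0 0 0 0.002 1")

```text
time_s: 21.4
eef_pos: [0.5313, -0.0818, 0.1939]
eef_rot: [0.0, 0.996, 0.093, 0.0]
wrist_force: [-0.4, 0.1, -2.1]
opening: 0.369
grasp_force: 60.6
```

Request:
carry_out(deltas="4 0 0 0 0 0 1; 8 0 0 0 0 0 1; 12 0 0 0 0 0 1; 16 0 0 0 0 0 1; 20 0 0 0 0 0 1; 24 0 0 0 0 0 1; 24 0 0 0 0 0 1")

```text
time_s: 22.28
eef_pos: [0.5549, -0.0774, 0.1939]
eef_rot: [0.0, 0.996, 0.093, 0.0]
wrist_force: [-0.7, -0.3, -1.4]
opening: 0.365
grasp_force: 60.6
```

Request:
carry_out(deltas="2 0 6 0 0 0 1; 5 0 11 0 0 0 1; 9 0 12.5 0 0 0 1; 13 0 12.5 0 0 0 1; 17 0 12.5 0 0 0 1; 20 0 12.5 0 0 0 1; 22 0 12.5 0 0 0 1; 22 0 12.5 0 0 0 1")

```text
time_s: 23.28
eef_pos: [0.5764, -0.0733, 0.1814]
eef_rot: [0.0, 0.996, 0.093, 0.0]
wrist_force: [-0.3, -0.9, -2.5]
opening: 0.367
grasp_force: 60.6
```

Request:
carry_out(deltas="1.5 0 0 0 0 0 1; 3 0 0 0 0 0 1; 3 0 0 0 0 0 1")

```text
time_s: 23.65
eef_pos: [0.5793, -0.0728, 0.1815]
eef_rot: [0.0, 0.996, 0.093, 0.0]
wrist_force: [1.4, -0.2, -1.6]
opening: 0.366
grasp_force: 60.6
```

Request:
carry_out(deltas="1.5 0 0 0 0 0 1; 3 0 0 0 0 0 1; 3 0 0 0 0 0 1")

```text
time_s: 24.02
eef_pos: [0.5823, -0.0723, 0.1814]
eef_rot: [0.0, 0.996, 0.093, 0.0]
wrist_force: [0.1, 0.3, -1.6]
opening: 0.364
grasp_force: 60.6
```

Request:
carry_out(deltas="1.5 0 0 0 0 0 1; 3 0 0 0 0 0 1; 3 0 0 0 0 0 1")

```text
time_s: 24.4
eef_pos: [0.5842, -0.0718, 0.1812]
eef_rot: [-0.0, 0.996, 0.093, -0.001]
wrist_force: [-5.1, 0.4, 1.3]
opening: 0.366
grasp_force: 60.9
```

Request:
carry_out(deltas="1 0 0 0 0 0 1; 1.5 0 0 0 0 0 1; 1.5 0 0 0 0 0 1")

```text
time_s: 24.78
eef_pos: [0.5848, -0.0717, 0.1812]
eef_rot: [-0.0, 0.996, 0.093, -0.002]
wrist_force: [-8.9, -1.0, 3.4]
opening: 0.366
grasp_force: 61.1
```

Request:
carry_out(deltas="1 0 0 0 0 0 1; 1 0 0 0 0 0 1; 1 0 0 0 0 0 1")

```text
time_s: 25.15
eef_pos: [0.5853, -0.0716, 0.1812]
eef_rot: [-0.0, 0.996, 0.093, -0.003]
wrist_force: [-10.2, -1.4, 3.7]
opening: 0.365
grasp_force: 61.3
```

Request:
carry_out(deltas="-2 0 0 0 0 0 1; -4 0 0.5 0 0 0 1; -4.5 0 1 0 0 0 1; -4.5 0 1 0 0 0 1")

```text
time_s: 25.65
eef_pos: [0.5835, -0.0721, 0.1806]
eef_rot: [0.0, 0.996, 0.093, 0.0]
wrist_force: [-0.4, 0.3, -1.1]
opening: 0.365
grasp_force: 60.8
```

Request:
carry_out(deltas="0 0 0.5 0 0 0 1; 0 0 0.5 0 0 0 0.6; 0 0 0.5 0 0 0 0.4; 0 0 0.5 0 0 0 0.2; 0 0 0.5 0 0 0 0; 0 0 -20 0 0 0 0; 0 0 -60 0 0 0 0; 0 0 -90 0 0 0 0; 0 0 -90 0 0 0 0")

```text
time_s: 26.78
eef_pos: [0.5847, -0.0726, 0.2736]
eef_rot: [0.001, 0.996, 0.093, 0.003]
wrist_force: [0.0, 0.5, 0.2]
opening: 1.001
grasp_force: 0.0
```

```bash
python3 - <<'E'
from h import *
for p in((.445,.240,.27),(.445,.24,.1165)): print(delta(p,.015)[:2])
E
```

```text
(array([ -79.6, -333. ,    2.2]), array([ 0.0025, -0.0055,  0.1709]))
(array([ -80.4, -333.5,  155.7]), array([ 0.0025, -0.0055,  0.1709]))
```

Request:
carry_out(deltas="-10 -50 -10 0 0 0.05 0; -25 -110 -10 0 0 0.12 0; -40 -170 -10 0 0 0.171 0; -60 -230 -5 0 0 0.171 0; -75 -290 0 0 0 0.171 0; -80 -333 2 0 0 0.171 0; -80 -333 2 0 0 0.171 0; -80 -333 2 0 0 0.171 0")

```text
time_s: 27.78
eef_pos: [0.4427, 0.24, 0.2675]
eef_rot: [0.0, 1.0, 0.008, -0.001]
wrist_force: [0.4, -0.7, -0.4]
opening: 1.002
grasp_force: 0.0
```

```bash
python3 - <<'E'
from h import *
import cv2
print(delta((.445,.24,.1165),.015)[:2])
im=vision.camera("top");cv2.imwrite("pics/top5.png",im)
cv2.imwrite("pics/c7.png",cv2.resize(im[115:205,210:270],(400,600),interpolation=cv2.INTER_CUBIC))
E
```

```text
(array([  2.4,  -0. , 151. ]), array([0.0008, 0.0012, 0.0004]))
```

View pics/c7.png

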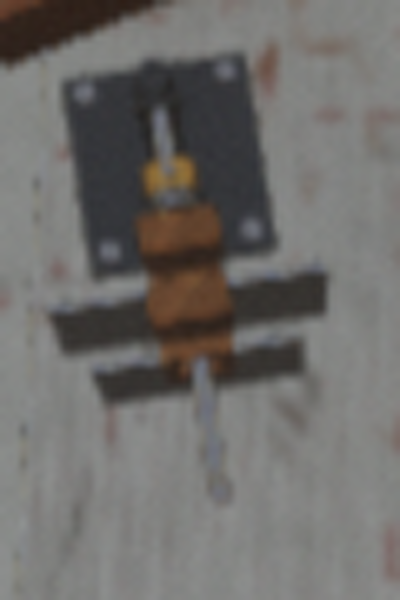

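Both knives hang upright and close together. Next is the small.

Request:
carry_out(deltas="2 0 50 0 0 0 0; 2 0 100 0 0 0 0; 2 0 140 0 0 0 0; 2 0 151 0 0 0 0; 2 0 151 0 0 0 0; 2 0 151 0 0 0 1; 2 0 151 0 0 0 1; 2 0 151 0 0 0 1; 2 0 151 0 0 0 1")

```text
time_s: 28.95
eef_pos: [0.4457, 0.2405, 0.1183]
eef_rot: [0.0, 1.0, 0.008, 0.001]
wrist_force: [-0.7, 0.2, 5.7]
opening: 0.367
grasp_force: 61.6
```

Request:
carry_out(deltas="0 0 -40 0 0 0 1; 0 0 -85 0 0 0 1; 5 50 -90 0 0 0 1; 10 100 -90 0 0 0 1; 15 150 -90 0 0 0 1; 20 200 -90 0 0 0 1; 20 245 -90 0 0 -0.05 1; 20 290 -90 0 0 -0.1 1; 20 320 -90 0 0 -0.17 1; 20 334 -90 0 0 -0.171 1; 20 334 -90 0 0 -0.171 1")

```text
time_s: 30.32
eef_pos: [0.4697, -0.0933, 0.2071]
eef_rot: [-0.0, 0.996, 0.091, -0.0]
wrist_force: [-0.4, 0.6, -1.3]
opening: 0.364
grasp_force: 61.1
```

```bash
python3 - <<'E'
from h import *
print(delta((.468,-.0940,.1935),.1856)[:2])
E
```

```text
(array([-1.8,  0.4, 13.6]), array([-0.0008,  0.0005, -0.0024]))
```

Request:
carry_out(deltas="-1.8 0.4 6 0 0 -0.003 1; -1.8 0.4 12.6 0 0 -0.003 1; 11 0.4 12.6 0 0 -0.003 1; 23 0.4 12.6 0 0 -0.003 1; 27 0.4 12.6 0 0 -0.003 1; 30 0.4 12.6 0 0 -0.003 1; 33 0.4 12.6 0 0 -0.003 1; 36 0.4 12.6 0 0 -0.003 1; 39 0.4 12.6 0 0 -0.003 1; 39 0.4 12.6 0 0 -0.003 1")

```text
time_s: 31.58
eef_pos: [0.5085, -0.0864, 0.1948]
eef_rot: [0.0, 0.996, 0.094, 0.0]
wrist_force: [-0.0, 0.2, -1.5]
opening: 0.366
grasp_force: 61.1
```

Request:
carry_out(deltas="4 0 0 0 0 0.001 1; 8 0 0 0 0 0.001 1; 12 0 0 0 0 0.001 1; 16 0 0 0 0 0.001 1; 20 0 0 0 0 0.001 1; 20 0 0 0 0 0.001 1")

```text
time_s: 32.33
eef_pos: [0.5282, -0.0826, 0.1948]
eef_rot: [-0.0, 0.996, 0.094, -0.0]
wrist_force: [1.0, 0.4, -0.5]
opening: 0.365
grasp_force: 61.1
```

Request:
carry_out(deltas="4 0 0 0 0 0 1; 8 0 0 0 0 0 1; 12 0 0 0 0 0 1; 14 0 0 0 0 0 1; 14 0 0 0 0 0 1")

```text
time_s: 32.95
eef_pos: [0.5418, -0.08, 0.1947]
eef_rot: [-0.0, 0.996, 0.094, -0.0]
wrist_force: [-0.1, -0.6, -1.2]
opening: 0.364
grasp_force: 61.1
```

Request:
carry_out(deltas="0 0 6 0 0 0 1; 0 0 11 0 0 0 1; 0 0 12.5 0 0 0 1; 0 0 12.5 0 0 0 1; 0 0 12.5 0 0 0 1")

```text
time_s: 33.58
eef_pos: [0.5419, -0.0801, 0.1825]
eef_rot: [0.0, 0.996, 0.094, 0.0]
wrist_force: [-0.3, -0.0, -2.1]
opening: 0.369
grasp_force: 61.1
```

Request:
carry_out(deltas="3 0 0 0 0 0 1; 6 0 0 0 0 0 1; 9 0 0 0 0 0 1; 9 0 0 0 0 0 1")

```text
time_s: 34.08
eef_pos: [0.5508, -0.0783, 0.1823]
eef_rot: [0.0, 0.996, 0.094, 0.0]
wrist_force: [-0.7, -0.7, -1.9]
opening: 0.368
grasp_force: 61.1
```

Request:
carry_out(deltas="1.5 0 0 0 0 0 1; 3 0 0 0 0 0 1; 3 0 0 0 0 0 1")

```text
time_s: 34.45
eef_pos: [0.5536, -0.0778, 0.1823]
eef_rot: [0.0, 0.996, 0.094, 0.0]
wrist_force: [1.1, -0.3, -1.9]
opening: 0.36
grasp_force: 61.1
```

Request:
carry_out(deltas="1.5 0 0 0 0 0 1; 2.5 0 0 0 0 0 1; 2.5 0 0 0 0 0 1")

```text
time_s: 34.83
eef_pos: [0.5561, -0.0773, 0.1823]
eef_rot: [0.0, 0.996, 0.094, 0.0]
wrist_force: [-0.4, -0.2, -1.1]
opening: 0.368
grasp_force: 61.1
```

Request:
carry_out(deltas="1.5 0 0 0 0 0 1; 2.5 0 0 0 0 0 1; 2.5 0 0 0 0 0 1")

```text
time_s: 35.2
eef_pos: [0.5579, -0.077, 0.1821]
eef_rot: [-0.0, 0.996, 0.094, -0.001]
wrist_force: [-4.7, -0.1, -0.1]
opening: 0.365
grasp_force: 61.1
```

Request:
carry_out(deltas="1 0 0 0 0 0 1; 1.5 0 0 0 0 0 1; 1.5 0 0 0 0 0 1")

```text
time_s: 35.58
eef_pos: [0.5586, -0.0768, 0.1822]
eef_rot: [-0.0, 0.996, 0.094, -0.002]
wrist_force: [-7.6, -2.2, 3.9]
opening: 0.369
grasp_force: 61.4
```

Request:
carry_out(deltas="0.6 0 0 0 0 0 1; 1.2 0 0 0 0 0 1; 1.2 0 0 0 0 0 1; 1.2 0 0 0 0 0 1")

```text
time_s: 36.08
eef_pos: [0.5591, -0.0767, 0.1822]
eef_rot: [-0.0, 0.996, 0.094, -0.002]
wrist_force: [-11.1, -2.2, 4.2]
opening: 0.367
grasp_force: 61.6
```

Request:
carry_out(deltas="-2 0 0 0 0 0 1; -4 0 0.5 0 0 0 1; -4.5 0 1 0 0 0 1; -4.5 0 1 0 0 0 1")

```text
time_s: 36.58
eef_pos: [0.5571, -0.0772, 0.1815]
eef_rot: [0.0, 0.996, 0.094, 0.001]
wrist_force: [-0.0, -0.1, -0.6]
opening: 0.368
grasp_force: 61.3
```

Request:
carry_out(deltas="0 0 0.3 0 0 0 1; 0 0 0.3 0 0 0 0.6; 0 0 0.3 0 0 0 0.4; 0 0 0.3 0 0 0 0.2; 0 0 0.3 0 0 0 0; 0 0 -20 0 0 0 0; 0 0 -60 0 0 0 0; 0 0 -90 0 0 0 0; 0 -60 -100 0 0 0 0; 0 -120 -100 0 0 0 0; 0 -180 -100 0 0 0 0; 0 -240 -100 0 0 0 0")

```text
time_s: 38.08
eef_pos: [0.5113, 0.1603, 0.2815]
eef_rot: [-0.0, 0.996, 0.094, 0.0]
wrist_force: [0.7, 0.5, -0.2]
opening: 1.002
grasp_force: 0.0
```

Request:
carry_out(deltas="0 -20 0 0 0 0 0; 0 -20 0 0 0 0 0; 0 -20 0 0 0 0 0; 0 -20 0 0 0 0 0")

```text
time_s: 38.58
eef_pos: [0.5085, 0.1771, 0.2812]
eef_rot: [0.0, 0.996, 0.093, -0.0]
wrist_force: [-0.2, 0.1, -0.2]
opening: 0.999
grasp_force: 0.0
```

```bash
python3 - <<'E'
from h import *
import cv2
im=vision.camera("top");cv2.imwrite("pics/top6.png",im)
cv2.imwrite("pics/c8.png",cv2.resize(im[115:205,210:270],(400,600),interpolation=cv2.INTER_CUBIC))
E
```

```text
(no output)
```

View pics/c8.png

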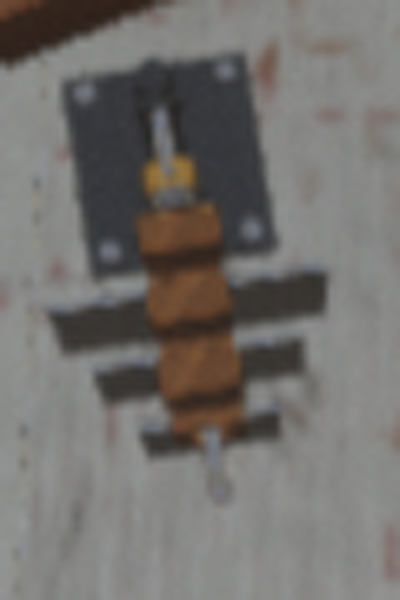

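All three knives hang close together in order: large, medium, small. The gripper is clear, so I'll hand in.

```bash
python3 -c "
from bench import ctrl
print(ctrl.hand_in())"
```

```text
the job is handed in; nothing more can be done
None
```

I hung the three knives on the hook in order (large, medium, small), pressed each back with about 10–11 N at the wrist sensor, and handed the job in at about 39 s; the hand-in returned no verdict, but the last picture shows them upright and close together with the gripper clear.

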